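# Take the filter out of the clean-air box

## Robot

A 7-joint arm with a two-finger parallel gripper is mounted at the origin on the work surface. World frame = base frame: x ahead of the robot, y to its left, z up, the work surface at z = 0. Lengths are in m, angles in degrees, forces in N, time in s.
With the tool pointing down it reaches from about 0.425 to 1.025 m from the base axis. Payload 9.4 kg.
Tool frame: the origin (TCP) lies where the fingers leave the gripper's body, on its centre line; the fingertips stand 73 mm ahead of it and the grasp point (between the pads) lies 54 mm ahead of it; z points along the fingers, y is the direction in which the jaws open and shut (so a half turn about z gives the same grasp; the last joint's range is limited). The gripper opens to 85 mm and grips with 20 to 120 N. Pads are 22 mm wide; open, the fingers measure 114 mm over their backs; the gripper's body (76 mm by 85 mm) begins 54 mm behind the grasp point. The pads swing forward as they close: fully open they stand 13 mm farther back than shut.
Start: joints at [-77.447, 34.337, -0.143, 91.639, 0.103, 54.024, -4.572], TCP at [0.211, 0.694, 0.304] pointing down, gripper open.
Joint ranges: [-147.43, 147.43], [-19.82, 112.94], [-74.19, 73.91], [6.32, 146.72], [-59.91, 239.91], [6.04, 106.73], [-150.56, 150.56]. Speed limits (degrees/s): [127.2, 127.2, 172.46, 172.46, 180, 180, 180].

## Interface

Orientations are given as [roll, pitch, yaw] about the fixed x, y, z axes, in that order (R = Rz(yaw) Ry(pitch) Rx(roll)).
In Python, from rig import read_state, optics, ticket gives the robot as it stands.
- The arm moves only by the tool move_arm, never from a script. Its argument "targets" is a list of rows, each a list of 4 numbers: the shift along the tool's x, y, z in cm, then the turn about the tool's z in degrees. A call has 1 to 12 rows; each row is the pose to reach, as a shift and turn from the pose commanded when the call began, along the tool's axes at that moment; what a row does not reach only later rows make up. A row lasts 1/8 s, in which the tool goes at most 62.5 mm and 10.7 degrees, less where a joint would pass 70% of its speed; a pose out of reach is approached as far as the arm can. A call with a gripper value outside its range is refused whole. "claw" is the opening, from 0 (shut) to 1 (fully open), set as the call begins (left out, the last holds). The fingers move at their own pace and stop on an object; "newtons" is the grip in N (left out, the last holds). Time passes only in rows, so rows that repeat a pose let the fingers close. It gives the time, the measured TCP pose, the force and the opening at its end, in the units of the state.
- read_state(): the state, without advancing time (a new reading comes with each control period).
- optics.get_image(name): name is "scene" or "top" or "wrist"; returns the picture (384x512x3 uint8, red, green, blue); there is no depth.
- optics.camera_info(name): a dict with "fov_y" (degrees; the focal length in pixels is half the picture's height over the tangent of half this angle, whatever the lens; pixels are square), "cx", "cy" (the principal point, pixels), "R" (3x3) and "t" (3): a world point X has camera coordinates R X + t; the wrist camera has in their place "tool_from_camera" (4x4, takes a point from camera to tool coordinates, whose origin is the TCP and whose axes are the flange's). Camera axes: x right, y down, z forward; pixel columns grow to the right and rows downward; lengths in m; the calibration is good to about 2 mm. The wrist camera is an equidistant fisheye: a pixel r from the principal point sees the ray r / f radians off the axis. A picture is of the moment at which its call begins: read the wrist's pose just before it. camera_info takes no time and is no camera call.
- ticket.hand_in(): hands the job in, once; it reports no verdict.
The state is a dict: "time_s": time; "joints": joint angles; "joint_velocities": joint speeds; "joint_torque": joint torques, N m; "ee_pos": TCP position; "ee_rot": TCP orientation; "wrist_force": force on the tool from outside, world axes, zero at the start; "wrist_torque": the same for the moment, N m; "grip_width": opening from 0.0 (shut) to 1.0 (fully open).
Only numpy, scipy, OpenCV 4.12 (cv2) and the standard library are available. Lean on these libraries where they do the work, as an engineer would, in place of code of your own. Each camera call takes 0.05 s, during which the arm holds its last target. There are 200 camera calls.

## Task

On the bench stand two low steel clean-air boxes; one holds a pleated filter with a grip bar, the other only a plain blanking plate. Turn the swing tab of the filter's box fully aside so that it no longer covers the filter, then lift the filter out by its grip bar and set it down gently in the steel tray, lying flat with the grip bar up and wholly inside the rim. Do not drop it, and leave the tab turned aside.

Things in the scene. Friction and masses are not known exactly. Their poses are not given: they have to be found in the camera images.
- filter: White pleated panel in aluminium frame, 110 (x) x 140 (y) x 15 mm, 0.18-0.35 kg. Origin: centre of its underside, z up. Grip bar on its middle: 12 mm thick (x), 50 long (y), top 50 mm above origin. Lies loose (3 mm play) in a 15 mm deep recess of a fixed steel box (150 along x, 206 along y, top 50 mm above bench), flush with the box top, axes parallel to it. The other box has a plate without bar.
- tab (a joint): Flat bar on the filter's box, 16 mm wide, 45 mm long from an upright pivot 95 mm from the seated filter's origin towards its +y; lies 2 to 7 mm above the box top. Rad: at 0 (start within 0.3) it points along the filter's -y and covers 20 mm of it; + swings its free end to the filter's +x, - to -x, stops at 1.6 both ways. Clear of the filter beyond 1.1 either way. Light friction, stays where left.
- tab_post (a point): Top of the black upright post on the filter box's tab, to push or pinch: 10 mm across, 33 mm tall, 36 mm from the tab's pivot; its top is 40 mm above the box top, 90 mm above the bench.
- tray: Open steel tray fixed to the bench: 180 (x) x 210 (y) mm outside, 25 mm high, walls and floor 4 mm, so 172 x 202 mm inside. Origin: centre of its underside, on the bench, z up. The filter fits with its long side along the tray's y, either way round.
Things that resemble listed ones, but are neither listed nor needed, are in the scene too. Leave any brown or green look-alike of the filter alone.

How it is judged (in metres and radians):
On the way, in this order (a step that is already met when the one before it is completed fails the run):
1. the tab is turned aside (more than 1.1 rad either way) while the filter still lies in its box ((value of joint tab above 1.1 rad or value of joint tab below -1.1 rad) and distance of filter from where it was at the start of the episode below 0.012 m), for 0.2 s.
2. the filter is lifted clear of its box (underside more than 65 mm above the bench) (height (world z) of filter above 0.065 m), for 0.2 s.
At the end, for the whole second after the job is handed in: The filter lies at rest flat in the tray, grip bar up (tilt under 0.12 rad, underside within about 7 mm of the tray's floor, its centre within 50 mm of the tray's centre), and the tab is still turned aside (more than 1.1 rad either way) ((value of joint tab above 1.1 rad or value of joint tab below -1.1 rad) and horizontal distance between filter and tray below 0.05 m and z of filter in the frame of tray between 0 and 0.011 m and angle between filter's own z axis and vertical below 0.12 rad and linear speed of filter below 0.02 m/s); the robot touches nothing.
It fails at once if the filter is dropped or thrown (moves faster than 0.7 m/s with no finger on it) (linear speed of filter above 0.7 m/s and contact force between filter and the fingers below 0.05 N).
It also fails if it takes over 58 s, if anything falls off the work surface, if the arm or the gripper's body presses on something with over 40 N, if the wrist force passes 120 N, or if a joint passes its speed limit or range.

## Working session

There is one attempt and no reset: what is moved stays moved. The work goes in short steps, Python scripts to look and compute and a tool call to move; the robot and the scene stay as the last step left them, time stands still between calls to the robot, and variables do not carry over. Pictures are saved under pics/ and viewed, about 8 in all and at most 12, crops included, and the job is handed in when it is done.

Besides the shell and the picture viewer there is one more tool, called after ">>>" as name([rows], argument=value, ...), one row to a line, values as JSON. move_arm: Moves the arm, as the interface text tells. Its arguments: {"type":"object","properties":{"targets":{"type":"array","items":{"type":"array","items":{"type":"number"}}},"claw":{"type":"number"},"newtons":{"type":"number"}},"required":["targets"]}

```bash
ls; mkdir -p pics; python3 - <<'E'
from rig import read_state, optics, ticket
import cv2
s=read_state(); print(s['time_s'],s['ee_pos'],s['ee_rot'])
for n in("scene","top","wrist"):
    im=optics.get_image(n); cv2.imwrite(f"pics/{n}0.png",im[:,:,::-1]); print(n,optics.camera_info(n))
E
```

```text
pics
0.0 [0.21121536 0.69315486 0.30300449] [-1.79908484e+02  7.17878396e-03  1.63055271e+02]
scene {'fov_y': 49.029066250120266, 'cx': 255.31345399070585, 'cy': 201.67337424316077, 'R': array([[ 0.53092203,  0.84723429,  0.01777238],
       [ 0.54364836, -0.32444133, -0.77406995],
       [-0.65005251,  0.42063271, -0.63285058]]), 't': array([-0.28735306, -0.17023897,  1.49079051])}
top {'fov_y': 56.475707738054204, 'cx': 259.98619973892886, 'cy': 192.01306809550852, 'R': array([[ 0.01143898, -0.99991499, -0.00625731],
       [-0.99798518, -0.0110259 , -0.06248209],
       [ 0.06240779,  0.00695943, -0.99802647]]), 't': array([0.02922428, 0.48412767, 1.13060079])}
wrist {'fov_y': 65.70646984690485, 'cx': 253.05909672076672, 'cy': 190.08721424178873, 'tool_from_camera': array([[-3.02053573e-04, -9.65993967e-01, -2.58564430e-01,
         6.58913189e-02],
       [ 9.99999805e-01, -4.33176273e-04,  4.50147580e-04,
        -8.26592382e-05],
       [-5.46843823e-04, -2.58564243e-01,  9.65993909e-01,
        -6.95338904e-02],
       [ 0.00000000e+00,  0.00000000e+00,  0.00000000e+00,
         1.00000000e+00]])}
```

View pics/top0.png

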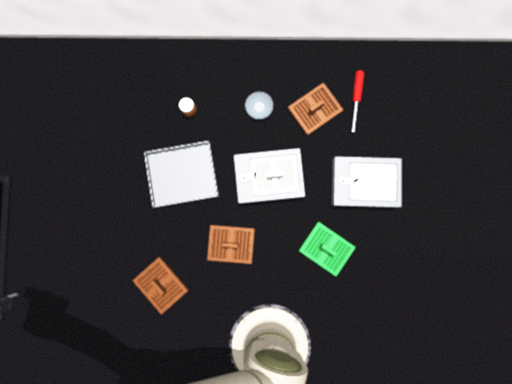

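View pics/scene0.png

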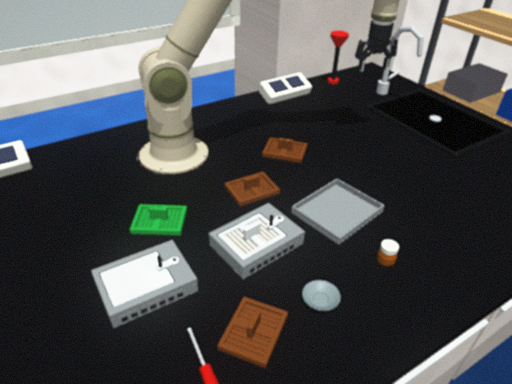

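The top view shows three candidates for the filter. The box at (270,176) has pleats and a grip bar, the box at (367,182) has only a plain plate, and the brown and green pieces at (231,244), (160,285), (316,108) and (327,248) are look-alikes. I choose the box at (270,176), whose tab is on the left near (250,176). The tray is at (181,175). Next is one close crop to check this, with measurements.

```bash
cat > h.py <<'E'
import numpy as np, cv2
from rig import read_state, optics
from scipy.spatial.transform import Rotation as Ro
def ray(cam,u,v,s=None):
    c=optics.camera_info(cam); f=192/np.tan(np.radians(c['fov_y']/2))
    a,b=u-c['cx'],v-c['cy']
    if cam=='wrist':
        r=np.hypot(a,b)+1e-9; th=r/f
        d=np.array([np.sin(th)*a/r,np.sin(th)*b/r,np.cos(th)])
        T=c['tool_from_camera']; R=Ro.from_euler('xyz',s['ee_rot'],degrees=True).as_matrix()
        return R@T[:3,3]+s['ee_pos'], R@T[:3,:3]@d
    d=np.array([a/f,b/f,1.]); return -c['R'].T@c['t'], c['R'].T@d
def onplane(cam,u,v,z,s=None):
    o,d=ray(cam,u,v,s); return o+d*(z-o[2])/d[2]
def proj(cam,X):
    c=optics.camera_info(cam); f=192/np.tan(np.radians(c['fov_y']/2)); p=c['R']@X+c['t']
    return p[:2]/p[2]*f+[c['cx'],c['cy']]
def totool(X,s):  # world point in tool axes, cm from TCP
    return 100*Ro.from_euler('xyz',s['ee_rot'],degrees=True).as_matrix().T@(np.array(X)-s['ee_pos'])
E
python3 - <<'E'
from h import *
im=cv2.imread('pics/top0.png'); g=cv2.cvtColor(im,cv2.COLOR_BGR2GRAY)
m=(g>70).astype(np.uint8)
n,l=cv2.connectedComponents(m)
hsv=cv2.cvtColor(im,cv2.COLOR_BGR2HSV)
m=((g>70)&(hsv[...,1]<90)).astype(np.uint8)
for c in cv2.findContours(m,0,2)[0]:
    if 1500<cv2.contourArea(c)<8000:
        r=cv2.minAreaRect(c); print(r)
        for z in(.025,.05): 
            P=np.array([onplane('top',*p,z)for p in cv2.boxPoints(r)])
            print(z,P[:,:2].mean(0).round(4),P[:,:2].round(3).tolist(),np.linalg.norm(P[1]-P[0]).round(3),np.linalg.norm(P[2]-P[1]).round(3),np.degrees(np.arctan2(*(P[1]-P[0])[1::-1])).round(1),np.degrees(np.arctan2(*(P[2]-P[1])[1::-1])).round(1))
a=cv2.resize(im[135:215,225:315],(720,640),interpolation=cv2.INTER_CUBIC)[:600]
cv2.imwrite('pics/crop.png',a)
E
```

```text
((249.99996948242188, 343.4999694824219), (119.99998474121094, 78.99998474121094), -0.0)
0.025 [0.0137 0.0603] [[-0.108, 0.243], [0.131, 0.249], [0.136, -0.125], [-0.103, -0.126]] 0.239 0.374 1.4 -89.3
0.05 [0.0225 0.0596] [[-0.097, 0.239], [0.137, 0.244], [0.142, -0.122], [-0.092, -0.122]] 0.234 0.366 1.4 -89.3
((367.12591552734375, 181.34124755859375), (70.29865264892578, 50.7652473449707), 1.5481576919555664)
0.025 [ 0.5213 -0.3054] [[0.442, -0.192], [0.604, -0.196], [0.6, -0.42], [0.439, -0.414]] 0.162 0.224 -1.6 -91.0
0.05 [ 0.5189 -0.2981] [[0.441, -0.187], [0.6, -0.191], [0.596, -0.41], [0.438, -0.404]] 0.159 0.219 -1.6 -91.0
((268.876220703125, 175.26239013671875), (50.448387145996094, 68.75707244873047), 84.2894058227539)
0.025 [0.5373 0.0069] [[0.605, 0.125], [0.63, -0.094], [0.469, -0.11], [0.445, 0.107]] 0.22 0.162 -83.6 -174.1
0.05 [0.5345 0.0074] [[0.601, 0.123], [0.625, -0.091], [0.468, -0.107], [0.444, 0.105]] 0.215 0.158 -83.6 -174.1
((180.42994689941406, 173.59976196289062), (58.41230392456055, 68.80438232421875), 80.07376098632812)
0.025 [0.5397 0.2893] [[0.612, 0.416], [0.652, 0.199], [0.468, 0.164], [0.428, 0.378]] 0.221 0.188 -79.4 -169.0
0.05 [0.5369 0.2835] [[0.607, 0.408], [0.647, 0.196], [0.466, 0.161], [0.427, 0.37]] 0.216 0.184 -79.4 -169.0
```

View pics/crop.png

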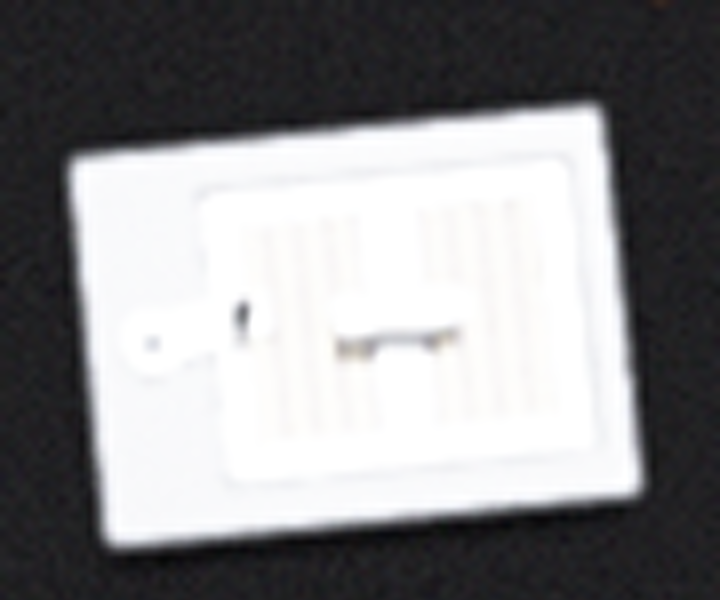

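The crop confirms the pleats and grip bar. The tab's pivot is near crop (152,342), its post near (243,320), and the filter centre near (400,317).

```bash
python3 - <<'E'
from h import *
s=read_state()
k=lambda a,b,z: onplane('top',225+(a+.5)/8-.5,135+(b+.5)/8-.5,z)
piv=k(152,342,.057); post=k(243,320,.08); fc=k(400,317,.05)
print(piv,post,fc, np.degrees(np.arctan2(*(piv-fc)[1::-1]))-90, np.linalg.norm((piv-fc)[:2]))
print(totool([*post[:2],.28],s), totool([*fc[:2],.28],s))
E
```

```text
[0.52620596 0.08575549 0.057     ] [0.53257761 0.05013299 0.08      ] [ 0.53775491 -0.0103653   0.05      ] 6.8512706790923374 0.09681210991546392
[-49.48006692 -52.15243118   2.38877073] [-51.73869377 -57.78865699   2.39568089]
```

>>> move_arm([
  [-49.5, -52, 2, 67],
  [-49.5, -52, 2, 67],
  [-49.5, -52, 2, 67],
  [-49.5, -52, 2, 67],
  [-49.5, -52, 2, 67],
  [-49.5, -52, 2, 67],
  [-49.5, -52, 2, 67],
  [-49.5, -52, 2, 67],
  [-49.5, -52, 2, 67],
  [-49.5, -52, 2, 67],
  [-49.5, -52, 2, 67],
  [-49.5, -52, 2, 67],
], claw=0.5)

```text
time_s: 1.65
ee_pos: [0.5343, 0.0482, 0.2839]
ee_rot: [180.0, 0.1, 95.8]
wrist_force: [0.2, -0.5, -0.2]
grip_width: 0.494
```

>>> move_arm([
  [0, 0, 0, 0],
  [0, 0, 0, 0],
  [0, 0, 0, 0],
])

```text
time_s: 2.02
ee_pos: [0.5328, 0.0532, 0.2838]
ee_rot: [-180.0, -0.0, 96.2]
wrist_force: [-0.2, -0.4, -0.1]
grip_width: 0.504
```

```bash
python3 - <<'E'
from h import *
s=read_state(); print(s['time_s'],s['ee_pos'],s['ee_rot'],s['joints'],np.abs(s['joint_velocities']).max())
im=optics.get_image('wrist')[:,:,::-1]; cv2.imwrite('pics/w1.png',im)
cv2.imwrite('pics/w1b.png',cv2.resize(im,(800,600)))
E
```

```text
2.025 [0.53281225 0.05320776 0.28382386] [-1.79980620e+02 -2.67255855e-02  9.61767505e+01] [-25.47037779  23.74755293  18.92830168 118.51932094 -11.8915608
  39.51260645   7.36306622] 0.30653164933856036
```

View pics/w1.png

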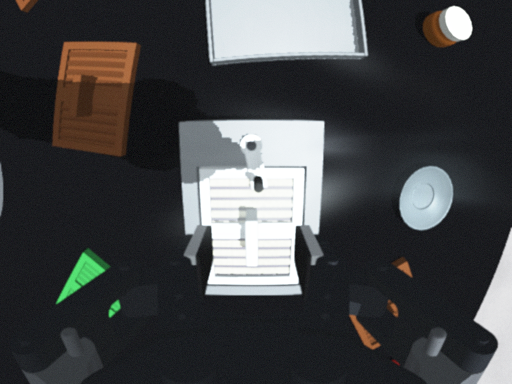

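The wrist view shows the pivot at about (252,146), the black post at about (258,183), and the grip bar at about (251,235). I'll enlarge that area for precision.

```bash
python3 - <<'E'
import cv2
im=cv2.imread('pics/w1.png')[110:210,185:330]
cv2.imwrite('pics/w1c.png',cv2.resize(im,None,fx=5,fy=5,interpolation=cv2.INTER_CUBIC))
E
```

```text
(no output)
```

View pics/w1c.png

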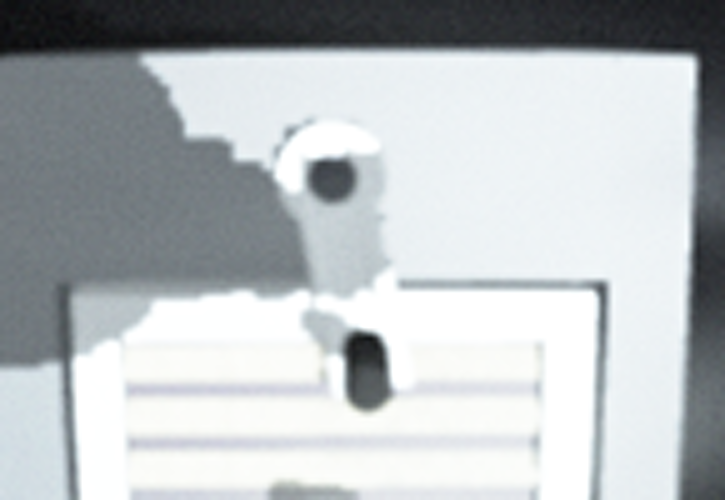

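```bash
python3 - <<'E'
from h import *
s=dict(ee_pos=np.array([.5328,.0532,.2838]),ee_rot=[180,0,96.18])
k=lambda a,b,z: onplane('wrist',185+(a+.5)/5-.5,110+(b+.5)/5-.5,z,s)
piv=k(331,178,.057); top=k(368,388,.09); base=k(366,354,.057)
c1=k(68,288,.05);c2=k(605,286,.05)
print(piv,top,base,c1,c2)
d=(c2-c1); yaw=np.degrees(np.arctan2(d[1],d[0])); print(yaw,np.hypot(*d[:2]))
y=np.radians(yaw); ey=np.array([-np.sin(y),np.cos(y)]); ex=np.array([np.cos(y),np.sin(y)])
fo=piv[:2]-.095*ey; print('filter',fo)
p=(top[:2]+base[:2])/2; v=p-piv[:2]; print('r',np.hypot(*v),'tab',np.arctan2(v@ex,-v@ey),p)
th0=np.arctan2(v@ex,-v@ey)
for th in (th0,*np.linspace(th0,1.4,9)[1:]):
    q=piv[:2]+.036*(np.sin(th)*ex-np.cos(th)*ey); t=totool([*q,.07+.054],s); print(round(th,2),q.round(4),t.round(2))
E
```

```text
[0.52646962 0.08538161 0.057     ] [0.53715516 0.05148142 0.09      ] [0.53741889 0.05019269 0.057     ] [0.47402676 0.05612001 0.05      ] [0.58588212 0.06861949 0.05      ]
6.376166928912684 0.11255158380039379
filter [ 0.53701989 -0.00903074]
r 0.03619865909276803 tab 0.19218609026966957 [0.53728703 0.05083705]
0.19 [0.5372 0.051 ] [-0.26  0.42 15.98]
0.34 [0.5423 0.053 ] [-0.12  0.94 15.98]
0.49 [0.547  0.0558] [ 0.1   1.44 15.98]
0.65 [0.5512 0.0592] [ 0.4   1.89 15.98]
0.8 [0.5548 0.0632] [ 0.76  2.3  15.98]
0.95 [0.5578 0.0677] [ 1.17  2.65 15.98]
1.1 [0.5601 0.0727] [ 1.64  2.93 15.98]
1.25 [0.5617 0.0779] [ 2.14  3.14 15.98]
1.4 [0.5624 0.0832] [ 2.67  3.27 15.98]
```

>>> move_arm([
  [-0.25, 0.4, 6, 0],
  [-0.25, 0.4, 10, 0],
  [-0.25, 0.4, 13, 0],
  [-0.25, 0.4, 14.5, 0],
  [-0.25, 0.4, 14.5, 0],
  [-0.25, 0.4, 14.5, 0],
])

```text
time_s: 2.82
ee_pos: [0.538, 0.05, 0.1399]
ee_rot: [179.9, -0.0, 96.1]
wrist_force: [0.7, 0.3, 0.5]
grip_width: 0.5
```

>>> move_arm([
  [0, 0, 0, 0],
  [0, 0, 0, 0],
  [0, 0, 0, 0],
  [0, 0, 0, 0],
  [0, 0, 0, 0],
], claw=0.05, newtons=20)

```text
time_s: 3.45
ee_pos: [0.5379, 0.0498, 0.1396]
ee_rot: [179.9, -0.0, 96.0]
wrist_force: [-0.4, 0.2, 7.8]
grip_width: 0.1
```

>>> move_arm([
  [0, 0, -0.4, 0],
  [0.15, 0.5, -0.4, -8.6],
  [0.35, 1.0, -0.4, -17.2],
  [0.65, 1.5, -0.4, -26],
  [1.0, 1.9, -0.4, -34.5],
  [1.4, 2.2, -0.4, -43],
  [1.9, 2.5, -0.4, -52],
  [2.4, 2.7, -0.4, -60.5],
  [2.9, 2.85, -0.4, -69],
  [2.9, 2.85, -0.4, -69],
  [2.9, 2.85, -0.4, -69],
])

```text
time_s: 4.82
ee_pos: [0.5634, 0.0812, 0.1421]
ee_rot: [180.0, 0.0, 164.9]
wrist_force: [6.2, -0.1, -17.9]
grip_width: 0.107
```

```bash
python3 - <<'E'
from h import *
s=read_state(); print(s['time_s'],s['ee_pos'],s['ee_rot'],s['joints'])
piv=np.array([.52647,.08538]);y=np.radians(6.4);ey=np.array([-np.sin(y),np.cos(y)]); ex=np.array([np.cos(y),np.sin(y)])
v=s['ee_pos'][:2]-piv; print(np.hypot(*v),np.arctan2(v@ex,-v@ey))
E
```

```text
4.825 [0.56338537 0.08119361 0.14206257] [1.79998077e+02 3.23159992e-02 1.64897625e+02] [-10.56742598  36.90639388  -4.91664982 119.16807386   7.25650911
  24.16946493  53.77046357]
0.03715199200491713 1.3461725545775796
```

>>> move_arm([
  [0, 0, 0, 0],
  [0, 0, 0, 0],
  [0, 0, 0, 0],
], claw=0.5)

```text
time_s: 5.2
ee_pos: [0.5628, 0.0816, 0.1433]
ee_rot: [180.0, 0.0, 165.0]
wrist_force: [-0.6, 0.2, 0.6]
grip_width: 0.502
```

>>> move_arm([
  [0, 0, -5, 0],
  [0, 0, -10, 0],
  [0.2, -3, -14, 10],
  [0.2, -6, -14, 20],
  [0.2, -9.4, -14, 30],
  [0.2, -9.4, -14, 40],
  [0.2, -9.4, -14, 50],
  [0.2, -9.4, -14, 60],
  [0.2, -9.4, -14, 68.5],
  [0.2, -9.4, -14, 68.5],
  [0.2, -9.4, -14, 68.5],
  [0.2, -9.4, -14, 68.5],
])

```text
time_s: 6.7
ee_pos: [0.5366, -0.0088, 0.283]
ee_rot: [180.0, -0.0, 96.7]
wrist_force: [-0.4, 0.6, -1.2]
grip_width: 0.501
```

```bash
python3 - <<'E'
from h import *
s=read_state(); print(s['time_s'],s['ee_pos'],s['ee_rot'])
im=optics.get_image('wrist')[:,:,::-1]; cv2.imwrite('pics/w2.png',im)
cv2.imwrite('pics/w2c.png',cv2.resize(im[0:300,160:350],None,fx=2,fy=2,interpolation=cv2.INTER_CUBIC))
E
```

```text
6.7 [ 0.53657305 -0.00877936  0.28295684] [ 1.79995343e+02 -6.52263830e-03  9.66502913e+01]
```

View pics/w2c.png

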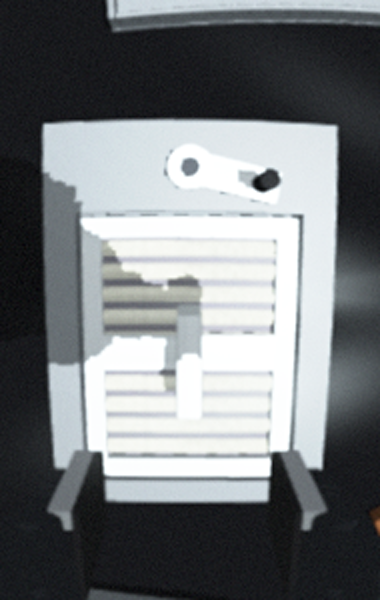

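The tab is aside: pivot at crop (190,166), post at (265,180), and the filter is fully uncovered. The bar top runs from about (189,307) to (189,418).

```bash
python3 - <<'E'
from h import *
s=dict(ee_pos=np.array([.5366,-.0088,.283]),ee_rot=[180,0,96.65])
k=lambda a,b,z: onplane('wrist',160+(a+.5)/2-.5,(b+.5)/2-.5,z,s)
a=k(189,307,.085);b=k(189,418,.085);print(a,b,(a+b)/2,np.hypot(*(a-b)[:2]))
p=k(190,166,.057);q=k(266,185,.08);v=(q-p)[:2];y=np.radians(6.4);ey=np.array([-np.sin(y),np.cos(y)]); ex=np.array([np.cos(y),np.sin(y)])
print('tab',np.arctan2(v@ex,-v@ey),np.hypot(*v)); print(totool([*((a+b)/2)[:2],.13],s))
E
```

```text
[0.53382335 0.01959305 0.085     ] [ 0.53998216 -0.03293215  0.085     ] [ 0.53690275 -0.00666955  0.085     ] 0.05288504157279646
tab 1.2774343239526917 0.03595720740228496
[ 0.20810588  0.05474309 15.3       ]
```

>>> move_arm([
  [0.1, 0, 6, 0],
  [0.1, 0, 10, 0],
  [0.1, 0, 13, 0],
  [0.1, 0, 15.1, 0],
  [0.1, 0, 15.1, 0],
  [0.1, 0, 15.1, 0],
])

```text
time_s: 7.5
ee_pos: [0.5368, -0.0079, 0.1325]
ee_rot: [180.0, 0.0, 96.6]
wrist_force: [0.3, 0.4, -0.4]
grip_width: 0.5
```

>>> move_arm([
  [0, 0, 0, 0],
  [0, 0, 0, 0],
  [0, 0, 0, 0],
  [0, 0, 0, 0],
  [0, 0, 0, 0],
  [0, 0, 0, 0],
], claw=0.05, newtons=60)

```text
time_s: 8.25
ee_pos: [0.537, -0.0076, 0.133]
ee_rot: [179.9, -0.0, 96.6]
wrist_force: [-0.0, -0.2, 7.0]
grip_width: 0.123
```

>>> move_arm([
  [0, 0, -0.3, 0],
  [0, 0, -0.8, 0],
  [0, 0, -1.5, 0],
  [0, 0, -2.2, 0],
  [0, 0, -3, 0],
  [0, 0, -4, 0],
  [0, 0, -5.5, 0],
  [0, 0, -7, 0],
  [0, 0, -9, 0],
  [0, 0, -11, 0],
  [0, 0, -11, 0],
  [0, 0, -11, 0],
])

```text
time_s: 9.75
ee_pos: [0.5363, -0.0076, 0.2418]
ee_rot: [-180.0, -0.0, 96.6]
wrist_force: [-0.2, -0.1, -4.6]
grip_width: 0.132
```

```bash
python3 - <<'E'
from h import *
s=read_state(); print(s['time_s'],s['ee_pos'],s['ee_rot'],s['wrist_force'],s['wrist_torque'],s['grip_width'])
im=optics.get_image('wrist')[:,:,::-1]; cv2.imwrite('pics/w3.png',im)
E
```

```text
9.75 [ 0.5362758  -0.00764019  0.24176748] [-1.79998790e+02 -4.22951564e-03  9.65616577e+01] [-0.17359035 -0.11016285 -4.60374142] [-0.05486571 -0.0037547  -0.00921721] 0.13165101151646222
```

View pics/w3.png

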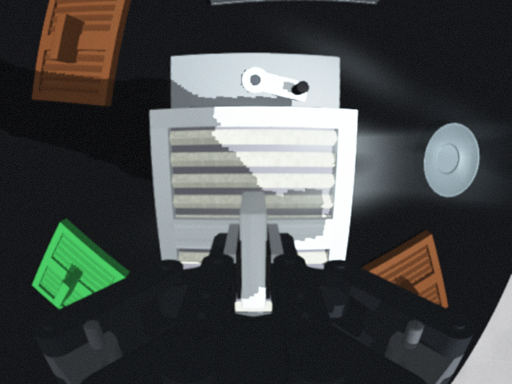

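The filter is held level and clear of the box (weight about 4.6 N), and the tab is still aside at (255,80) to (300,88). Next I carry it over the tray.

>>> move_arm([
  [1, 0.1, 0, 0],
  [3, 0.4, 0, -0.4],
  [6, 0.8, 0, -1],
  [9.5, 1.2, 0, -1.5],
  [13, 1.6, 0, -2],
  [16.5, 2.1, 0, -2.5],
  [20, 2.5, 0, -3],
  [23.5, 2.9, 0, -3.5],
  [26.5, 3.3, 0, -4],
  [28.5, 3.6, 0, -4.3],
  [29.5, 3.7, 0, -4.3],
  [29.5, 3.7, 0, -4.3],
])

```text
time_s: 11.3
ee_pos: [0.5394, 0.2898, 0.2417]
ee_rot: [-180.0, 0.0, 100.9]
wrist_force: [-0.6, -0.8, -3.5]
grip_width: 0.127
```

```bash
python3 - <<'E'
from h import *
s=read_state(); print(s['time_s'],s['ee_pos'],s['ee_rot'],s['wrist_force'],s['grip_width'])
a=optics.get_image('wrist')[:,:,::-1]; b=optics.get_image('scene')[:,:,::-1]
cv2.imwrite('pics/ws.png',cv2.resize(np.vstack([a[:300,60:460],cv2.resize(b[130:300,190:420],(400,296))]),None,fx=1,fy=1))
E
```

```text
11.3 [0.53935968 0.28982324 0.24165678] [-1.79978343e+02  1.96134307e-02  1.00881466e+02] [-0.5533305  -0.75947028 -3.50599979] 0.12650696551376978
```

View pics/ws.png

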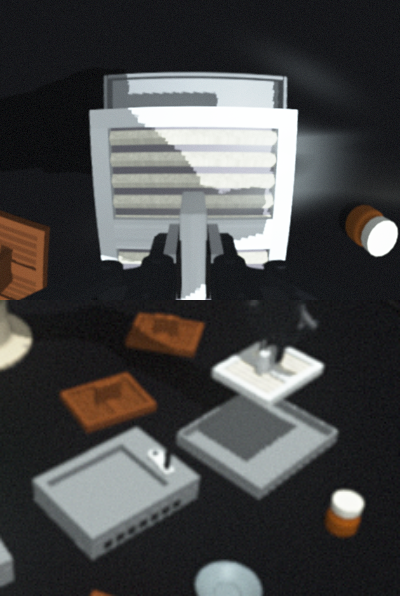

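The filter is held level over the tray. The tray's far rim corners are at wrist pixels (164,74) and (347,77), which I'll use for a quick check of the centre.

```bash
python3 - <<'E'
from h import *
s=read_state()
a=onplane('wrist',164,74,.025,s);b=onplane('wrist',347,77,.025,s)
d=b-a;y=np.arctan2(d[1],d[0]);print(a,b,np.hypot(*d[:2]),np.degrees(y)); c=(a+b)/2; c=c[:2]-.105*np.array([-np.sin(y),np.cos(y)]); print(c, totool([*c,.1],s))
E
```

```text
[0.43393174 0.37611143 0.025     ] [0.6099969  0.40685246 0.025     ] 0.17872871623380504 9.90402404504705
[0.54002414 0.28804673] [-0.02221678  0.03639508 14.18241651]
```

>>> move_arm([
  [-0.1, 0, 1, 0],
  [-0.1, 0, 3, 0],
  [-0.1, 0, 5, 0],
  [-0.1, 0, 7, 0],
  [-0.1, 0, 9, 0],
  [-0.1, 0, 10.5, 0],
  [-0.1, 0, 12, 0],
  [-0.1, 0, 12.8, 0],
  [-0.1, 0, 13.2, 0],
  [-0.1, 0, 13.5, 0],
  [-0.1, 0, 13.5, 0],
])

```text
time_s: 12.78
ee_pos: [0.5398, 0.2887, 0.1071]
ee_rot: [180.0, -0.0, 100.9]
wrist_force: [0.2, 0.8, -3.4]
grip_width: 0.131
```

>>> move_arm([
  [0, 0, 0.1, 0],
  [0, 0, 0.2, 0],
  [0, 0, 0.3, 0],
  [0, 0, 0.4, 0],
  [0, 0, 0.5, 0],
  [0, 0, 0.5, 0],
  [0, 0, 0.5, 0],
])

```text
time_s: 13.65
ee_pos: [0.5398, 0.2886, 0.102]
ee_rot: [180.0, -0.0, 100.9]
wrist_force: [-2.2, -1.0, 0.9]
grip_width: 0.124
```

Contact is made: the weight is off the wrist. I release and retreat.

>>> move_arm([
  [0, 0, 0, 0],
  [0, 0, 0, 0],
  [0, 0, 0, 0],
  [0, 0, 0, 0],
], claw=0.5)

```text
time_s: 14.15
ee_pos: [0.5399, 0.2886, 0.1019]
ee_rot: [180.0, 0.0, 100.9]
wrist_force: [-0.1, -0.2, -0.1]
grip_width: 0.503
```

>>> move_arm([
  [0, 0, -1, 0],
  [0, 0, -4, 0],
  [0, 0, -8, 0],
  [0, 0, -13, 0],
  [0, 0, -18, 0],
  [0, 0, -20, 0],
  [0, 0, -20, 0],
  [0, 0, -20, 0],
])

```text
time_s: 15.15
ee_pos: [0.5393, 0.2884, 0.3013]
ee_rot: [-179.9, 0.0, 100.9]
wrist_force: [-0.1, 0.2, -0.3]
grip_width: 0.498
```

```bash
python3 - <<'E'
from h import *
s=read_state(); print(s['time_s'],s['ee_pos'],s['wrist_force'],s['grip_width'])
a=optics.get_image('wrist')[:,:,::-1]; b=optics.get_image('scene')[:,:,::-1]
cv2.imwrite('pics/fin.png',np.vstack([a[:300,60:460],cv2.resize(b[130:300,190:420],(400,296))]))
E
```

```text
15.15 [0.53926803 0.28843205 0.30129956] [-0.13953872  0.15146997 -0.28824648] 0.4983051387483918
```

View pics/fin.png

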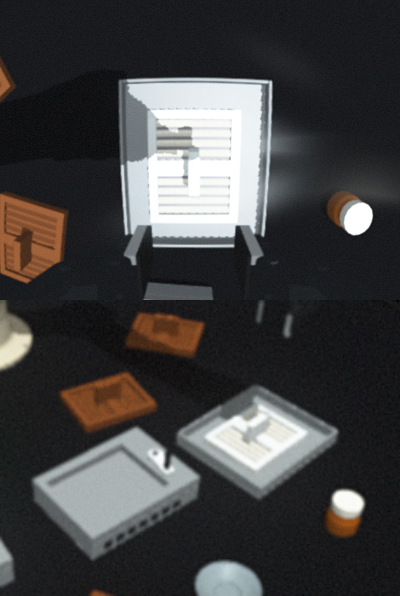

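The filter lies flat and centred in the tray with the bar up, at about (194,166) in the wrist part of the picture. The tab is still aside at (160,460), and the gripper is clear.

```bash
python3 -c "from rig import ticket; print(ticket.hand_in())"
```

```text
the job is handed in; nothing more can be done
None
```

The filter now lies in the steel tray and its tab is turned aside; I handed the job in after about 15 s of robot time, and no verdict was reported.

- **What I did:** I pinched the tab's post and swung it aside towards the filter's +x. I then lifted the filter level by its grip bar, lowered it onto the tray floor until the wrist no longer carried its weight, released it and backed off.
- **Last checks:**
  - The final wrist and scene pictures show the filter flat, bar up, centred inside the rim, with the tab still aside and the gripper about 20 cm above where it let go.
  - Two measurements of the tray centre agreed within about 2 mm.
- **Disagreement:** the tab angle came out as 1.28 rad from the picture and 1.35 rad from the arm position. Both are above the required 1.1 rad, and no check failed.

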